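# Pack a tube carrier in the transport case

### The arm

A 7-joint arm with a two-finger parallel gripper is mounted at the origin on the work surface. World frame = base frame: x ahead of the robot, y to its left, z up, the work surface at z = 0. Lengths are in m, angles in rad, forces in N, time in s.
With the tool pointing down it reaches from about 0.4 to 0.75 m from the base axis. Payload 19.5 kg.
Tool frame: the origin (TCP) lies between the finger pads; the fingertips stand 11 mm ahead of it and the grasp point (between the pads) lies 8 mm behind it (robot.tip_reach is the distance from the TCP to the fingertips, in m); z points along the fingers, y is the line along which they close (so a half turn about z gives the same grasp; the last joint's range is limited). The gripper opens to 85 mm and grips with 20 to 120 N. Pads are 22 mm wide; open, the fingers measure 114 mm over their backs; the gripper's body (76 mm by 85 mm) begins 54 mm behind the grasp point. The pads swing forward as they close: fully open they stand 13 mm farther back than shut.
Start: joints at [1.1, 0.707, -0.028, 1.485, 0.022, 0.951, -0.075], TCP at [0.239, -0.523, 0.242] pointing down, gripper open.
Joint ranges: [-2.71, 2.71], [-0.32, 2.16], [-1.57, 1.52], [0, 2.45], [-1.46, 4.6], [0, 2.02], [-2.83, 2.83]. Speed limits (rad/s): [1.89, 1.89, 2.57, 2.57, 3.01, 3.01, 3.01].

### API

Orientations are given as a unit quaternion [w, x, y, z].
In Python, from workcell import robot gives the robot as it stands.
- The arm moves only by the tool arm_command, never from a script. Its argument "series" is a list of rows, each an object with "turn": the turn, a rotation vector about the tool's x, y, z in rad, a list of three; "slide": the shift along the tool's x, y, z in cm, a list of three; "claw": the closure, from 0 (fully open) to 1 (shut). In form: [{"turn": [wx, wy, wz], "slide": [x, y, z], "claw": claw}, ...]. A call has 1 to 10 rows; each row shifts and turns the commanded pose from where the row before left it, along the tool's axes as they then stand; what a row does not reach is not made up. A row lasts 1/10 s, in which the tool goes at most 50 mm and 8.59 degrees, less where a joint would pass 70% of its speed; a pose out of reach is approached as far as the arm can. A call is refused whole if a number of a shift passes 5 or a number of a turn 0.15, either way. A call with a gripper value outside its range is refused whole. The fingers move at their own pace and stop on an object; "grip_force" is the grip in N (left out, the last holds). Time passes only in rows, so rows that do not move let the fingers close. It gives the time, the measured TCP pose, the force, the opening and the grip force at its end, in the units of the state.
- robot.observe(): the state, without advancing time (a new reading comes with each control period).
- robot.read_camera(name): name is "scene" or "top" or "wrist"; returns a dict with "img" (480x640x3 uint8, red, green, blue), "fx", "fy", "cx", "cy" (pixels), "world_to_cam" (4x4, takes a point from world to camera coordinates); the wrist camera has in their place "tool_from_camera" (4x4, takes a point from camera to tool coordinates, whose origin is the TCP and whose axes are the flange's). Camera axes: x right, y up, looking along -z (the intrinsics and any distortion apply to the point x, -y, -z); pixel columns grow to the right and rows downward; lengths in m; the calibration is good to about 2 mm. A picture is of the moment at which its call begins: read the wrist's pose just before it. There is no depth.
- robot.finish_job(): hands the job in; it is judged then, once.
The state is a dict: "clock": time; "joints": joint angles; "joint_vel": joint speeds; "effort": joint torques, N m; "eef_pos": TCP position; "tcp_rot": TCP orientation; "force": force on the tool from outside, world axes, zero at the start; "torque": the same for the moment, N m; "finger_gap": finger opening in m; "gripper_force": force on a finger pad.
Only numpy, scipy, OpenCV 4.12 (cv2) and the standard library are available. Lean on these libraries where they do the work, as an engineer would, in place of code of your own. Each camera call takes 0.05 s, during which the arm holds its last target. There are 200 camera calls.

### The job

Pack the samples for transport: open the grey hinged case, stand the long tube carrier upright on its floor without dropping or tipping it, and close the lid fully. Then lock the lid by pushing the black catch down and turning it clockwise as far as it goes while it is down, so that it springs back up with its bar across the lid's edge. Leave the tip box, the bottle and the yellow bin where they are.

Things in the scene. Friction and masses are not known exactly. Their poses are not given: they have to be found in the camera images.
- case: Base of a grey clamshell case fixed to the bench, 110 mm (x) by 240 mm (y), rim 46 mm high, walls and floor 5 mm thick, open inside 100 by 230 mm. Origin: centre of its underside. +x points to the hinge side, -x is its front (which faces the robot's left, about world +y), z up. In front of it at (x -105, y -75 mm) stands the round catch housing, 56 mm across and 44 mm high.
- lid (a joint): Lid angle in rad: 0 shut, grows as it opens, stop at 1.8. The hinge is stiff, so the lid stays where it is left (about 4 N at the lip moves it). It may start slightly ajar. The lid is a hollow shell over the whole base, 37 mm high outside, with 32 mm clear inside above the rim.
- lid_hinge (a point): Point on the lid's hinge line (along the case's y), at the case's (x +55, y 0, z +46) mm. Its axes turn with the lid.
- lip (a point): Centre of the lid's pry lip, a flat tab on the lid's front edge: it sticks out 30 mm from the lid's front wall, is 70 mm wide (along y) and 8 mm thick. With the lid shut the tab's underside is at rim height (46 mm), free below, and this point is at the case's (x -75, y +65, z +50) mm; 130 mm from the hinge line. Moves and turns with the lid. The lid's underside plane passes through the hinge line.
- catch_grip (a point): Centre of the catch's black bar handle, 76 mm long, 14 mm thick, 26 mm high, turning about the vertical through this point, at the case's (x -105, y -75) mm; its centre is 75 mm above the bench. It stands 50 mm in front of the lid's front wall. Below the bar's inner side a keeper, 40 mm wide with its top at 52 mm, sticks out 26 mm from the lid.
- catch (a joint): Catch angle in rad: near 0 unlocked (bar parallel to the lid's front edge, along the case's y), stop at 1.45 locked (bar points at the case, across the keeper). Grows clockwise seen from above. It turns only while the bar is pushed more than 5 mm down (push it fully), and the lid must be shut.
- catch_press (a joint): How far the catch is pushed down, in m: 0 up, stop at 0.008. A spring lifts it: 5 N at the top, 11 N fully down. It springs up again only at either end of the turn.
- carrier_mid (a point): Centre of the loose tube carrier (0.22 kg), 35 mm above its underside: a purple block 180 mm (x) by 60 mm (y), 26 mm high, with six white tube caps near each end up to 40 mm, and in the middle a square post, 30 by 30 mm, its top 70 mm above the underside, to lift it by. The 33 mm of the block on each side of the post along x are free of caps. In the case its long side lies along the case's y, either way round.
- tipbox: Bystander: closed tip box 122 by 84 mm, 70 mm high, purple with a white top. Origin under its centre.
- bottle: Bystander: white bottle 60 mm across, 130 mm high. Origin under its centre.
- bin: Bystander: open yellow bin 120 by 150 mm, 60 mm high. Origin under its centre.

How it is judged:
On the way, in this order (a step that is already met when the one before it is completed fails the run):
1. the lid is opened wide (past 1.3 rad) (value of joint lid above 1.3 rad), for 0.2 s.
2. the carrier stands upright on the case's floor, let go (x of carrier_mid in the frame of case between -0.03 and 0.03 m and y of carrier_mid in the frame of case between -0.035 and 0.035 m and z of carrier_mid in the frame of case between 0.034 and 0.046 m and angle between carrier_mid's own z axis and vertical below 0.1 rad and contact force between the fingers and carrier below 0.2 N and linear speed of carrier below 0.03 m/s), for 0.2 s.
3. the lid is fully shut over the carrier (value of joint lid below 0.03 rad and x of carrier_mid in the frame of case between -0.03 and 0.03 m and y of carrier_mid in the frame of case between -0.035 and 0.035 m and z of carrier_mid in the frame of case between 0.034 and 0.046 m and angle between carrier_mid's own z axis and vertical below 0.1 rad), for 0.2 s.
4. the catch is turned across the lid's edge and has sprung up (value of joint catch above 1.25 rad and value of joint catch_press below 0.002 m and value of joint lid below 0.03 rad), for 0.2 s.
At the end, for the whole second after the job is handed in: The carrier stands on the case's floor (its centre within 30 mm in x and 35 mm in y of the case's centre, tilt under 0.1 rad), the lid is shut (under 0.03 rad), the catch is turned past 1.25 rad and is up (under 2 mm), everything at rest (all of step 4 and x of carrier_mid in the frame of case between -0.03 and 0.03 m and y of carrier_mid in the frame of case between -0.035 and 0.035 m and z of carrier_mid in the frame of case between 0.034 and 0.046 m and angle between carrier_mid's own z axis and vertical below 0.1 rad and linear speed of carrier below 0.02 m/s); the robot touches nothing.
It fails at once if the carrier is tipped (over 0.6 rad) (angle between carrier_mid's own z axis and vertical above 0.6 rad).
It fails at once if the carrier is dropped (falls faster than 0.6 m/s out of the fingers) (contact force between the fingers and carrier below 0.1 N and linear speed of carrier above 0.6 m/s).
It fails at once if the tip box, bottle or bin is moved by more than 30 mm (distance of any of tipbox, bottle, bin from where it was at the start of the episode above 0.03 m).
It also fails if it takes over 72 s, if anything falls off the work surface, if the arm or the gripper's body presses on something with over 40 N, if the wrist force passes 120 N, or if a joint passes its speed limit or range.

## Working session

There is one attempt and no reset: what is moved stays moved. The work goes in short steps, Python scripts to look and compute and a tool call to move; the robot and the scene stay as the last step left them, time stands still between calls to the robot, and variables do not carry over. Pictures are saved under pics/ and viewed, at most 10 in all, crops included, and the job is handed in when it is done.

Besides the shell and the picture viewer there is one more tool, called as name([rows], argument=value, ...), one row to a line, values as JSON. arm_command: Moves the arm, as the interface text tells. Its arguments: {"type":"object","properties":{"series":{"type":"array"},"grip_force":{"type":"number"}},"required":["series"]}

```bash
ls; mkdir -p pics
python3 - <<'E'
from workcell import robot
import cv2,numpy as np
s=robot.observe();print(s)
for n in("scene","top"):
    c=robot.read_camera(n);cv2.imwrite(f"pics/{n}0.png",c["img"][:,:,::-1])
    print(n,{k:(np.round(v,4).tolist() if k!="img" else 0) for k,v in c.items()})
c=robot.read_camera("wrist");print({k:(np.round(v,4).tolist() if k!="img" else 0) for k,v in c.items()})
print(robot.tip_reach)
E
```

```text
pics
{'clock': 0.0, 'joints': array([ 1.10032821,  0.70710969, -0.02759094,  1.4849865 ,  0.02198992,
        0.95092484, -0.07550925]), 'joint_vel': array([-7.57427557e-04,  7.44838209e-04, -2.89393542e-04, -5.91429148e-05,
       -8.13237904e-04, -6.07613415e-04, -6.06811809e-04]), 'effort': array([ 1.52077614e-04, -8.83195853e+01,  1.23412427e+00, -2.36163604e+01,
        1.68552651e-02,  6.55152515e-03, -5.65507867e-05]), 'eef_pos': array([ 0.23894012, -0.5227222 ,  0.2418268 ]), 'tcp_rot': array([-5.44813315e-04,  9.77111192e-01,  2.12728471e-01, -1.42181957e-04]), 'force': array([-0.32737888,  0.02967005,  0.17950845]), 'torque': array([0.02771835, 0.01915747, 0.00664717]), 'gripper_force': 0.0, 'finger_gap': 0.08536020073267991}
scene {'img': 0, 'fx': 590.833, 'fy': 590.833, 'cx': 315.5688, 'cy': 239.8706, 'world_to_cam': [[-0.8804, 0.4739, 0.0185, 0.5423], [-0.2866, -0.5627, 0.7754, 0.0785], [0.3778, 0.6773, 0.6312, -1.4966], [0.0, 0.0, 0.0, 1.0]]}
top {'img': 0, 'fx': 475.3045, 'fy': 475.3045, 'cx': 319.5974, 'cy': 247.3127, 'world_to_cam': [[-0.0147, -0.9998, 0.0103, -0.0372], [0.9846, -0.0126, 0.1745, -0.5786], [-0.1743, 0.0127, 0.9846, -0.9439], [0.0, 0.0, 0.0, 1.0]]}
{'img': 0, 'fx': 337.7037, 'fy': 337.7037, 'cx': 318.1413, 'cy': 240.8134, 'tool_from_camera': [[0.0001, 0.9618, 0.2739, 0.069], [1.0, 0.0001, -0.0007, 0.0002], [-0.0007, 0.2739, -0.9618, -0.132], [0.0, 0.0, 0.0, 1.0]]}
0.011
```

View pics/scene0.png

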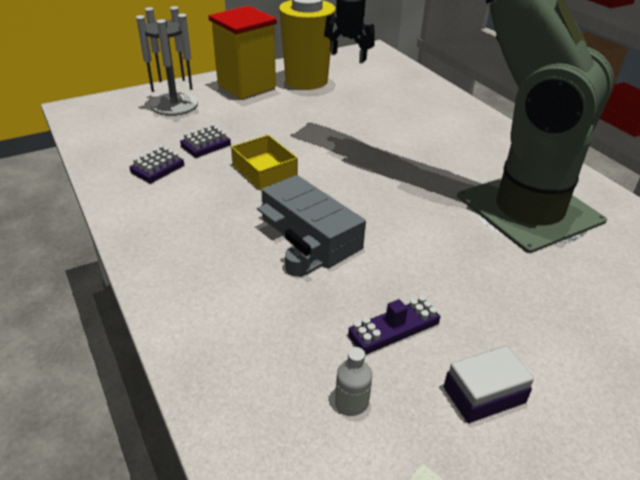

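View pics/top0.png

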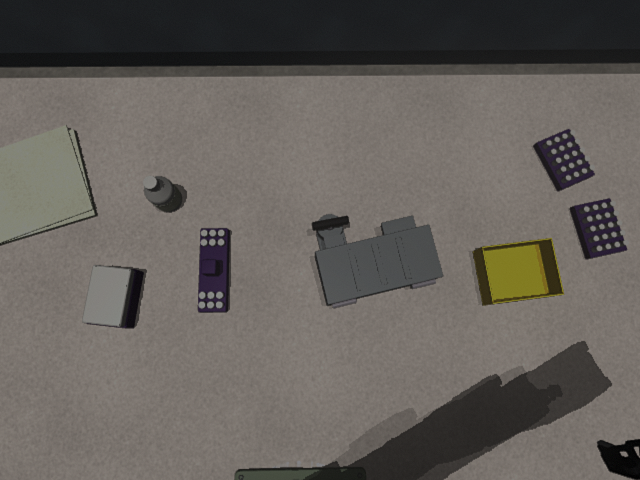

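The scene shows the case at the centre with its front (lip at (270,215), catch at (297,243)) facing away from the robot, toward world +x. In the top view, the bar is at (330,223), the lip at (398,225), and the carrier at (214,270) with its long side along world x. The bin, bottle and tip box are all clear of these.

```bash
cat > h.py <<'E'
import cv2,numpy as np
from workcell import robot
def ray(c,uv):
    W=c["world_to_cam"];R,t=W[:3,:3],W[:3,3]
    d=np.array([(uv[0]-c["cx"])/c["fx"],-(uv[1]-c["cy"])/c["fy"],-1.])
    return -R.T@t,R.T@d
def plane(c,uv,z):
    o,d=ray(c,uv);return o+d*(z-o[2])/d[2]
def proj(c,p):
    q=c["world_to_cam"][:3]@np.append(p,1);return np.array([c["cx"]-c["fx"]*q[0]/q[2],c["cy"]+c["fy"]*q[1]/q[2]])
def tri(c1,u1,c2,u2):
    A=[];b=[]
    for c,u in((c1,u1),(c2,u2)):
        o,d=ray(c,u);d=d/np.linalg.norm(d);P=np.eye(3)-np.outer(d,d);A.append(P);b.append(P@o)
    A,b=np.vstack(A),np.hstack(b);return np.linalg.lstsq(A,b,rcond=None)[0]
def blobs(m,roi,amin=20):
    z=np.zeros(m.shape,np.uint8);x0,y0,x1,y1=roi;z[y0:y1,x0:x1]=m[y0:y1,x0:x1]
    n,l,s,ce=cv2.connectedComponentsWithStats(z);return [(s[i,4],ce[i],l==i) for i in range(1,n) if s[i,4]>amin]
E
python3 - <<'E'
from h import *
T=robot.read_camera("top");S=robot.read_camera("scene")
print("campos",ray(T,(0,0))[0],ray(S,(0,0))[0])
it,is_=T["img"].astype(int),S["img"].astype(int)
# catch bar
for c,im,roi in((T,it,(305,205,355,245)),(S,is_,(275,222,325,262))):
    for a,ce,m in blobs((im.max(2)<35).astype(np.uint8),roi):
        ys,xs=np.nonzero(m);print("bar",a,ce,cv2.minAreaRect(np.c_[xs,ys].astype(np.float32)))
# carrier purple
hsv=cv2.cvtColor(T["img"],cv2.COLOR_RGB2HSV)
m=((hsv[...,1]>80)&(hsv[...,0]>115)&(hsv[...,0]<160)).astype(np.uint8)
for a,ce,mm in blobs(m,(180,210,250,330)):
    ys,xs=np.nonzero(mm);r=cv2.minAreaRect(np.c_[xs,ys].astype(np.float32));print("car",a,ce,r);print([plane(T,p,.026).round(4) for p in cv2.boxPoints(r)])
# crops
k=cv2.resize(T["img"][195:315,190:450],None,fx=3,fy=3,interpolation=cv2.INTER_CUBIC)
k2=cv2.resize(S["img"][170:290,240:440],None,fx=3.9,fy=3.9,interpolation=cv2.INTER_CUBIC)[:240*2]
k=np.clip(k*1.8,0,255)
cv2.imwrite("pics/c1.png",k.astype(np.uint8)[:,:,::-1]);cv2.imwrite("pics/c2.png",k2[:,:,::-1])
E
```

```text
campos [ 0.40460508 -0.03251466  1.03067838] [1.0654499  0.80087159 0.87376019]
bar 301 [329.93687708 223.15946844] ((329.9999694824219, 223.00001525878906), (10.32297420501709, 35.97633361816406), 74.35775756835938)
bar 341 [297.24633431 241.26979472] ((298.0, 241.50001525878906), (35.98799133300781, 11.83903980255127), 47.72631072998047)
car 1335 [213.01048689 272.11685393] ((212.96669006347656, 269.9988708496094), (27.51805305480957, 82.8873062133789), 1.9091525077819824)
[array([0.4506, 0.2112, 0.026 ]), array([0.6278, 0.2106, 0.026 ]), array([0.6251, 0.1513, 0.026 ]), array([0.4479, 0.1537, 0.026 ])]
```

View pics/c1.png

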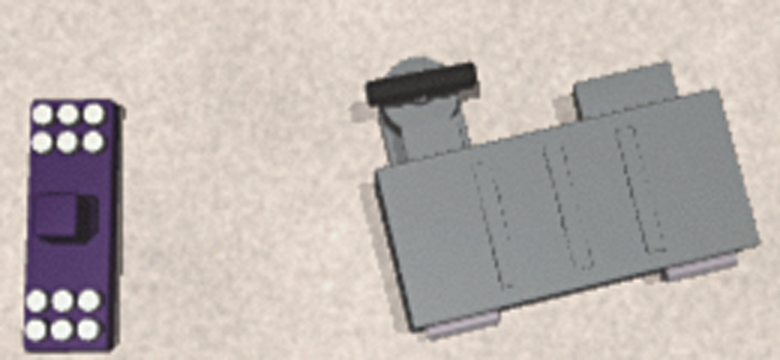

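View pics/c2.png

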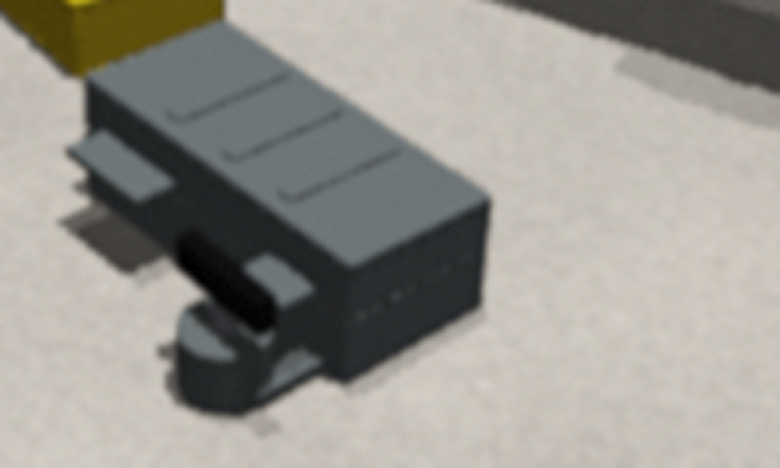

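The crops show the lid nearly shut. In the top crop, the lid corners are (376,168), (718,90), (758,243), (415,330), the lip's outer edge runs (573,85)–(670,62), and the carrier post top is at (57,216). In the scene crop, the lid corners are (350,268), (490,203), (88,75), (222,22).

Run:
```python
from h import *
T=robot.read_camera("top");S=robot.read_camera("scene")
t=lambda u,v:(190+u/3,195+v/3); s=lambda u,v:(240+u/3.9,170+v/3.9)
pr={"frontL(y-)":((376,168),(350,268)),"frontR(y+)":((718,90),(88,75)),"backR":((758,243),(222,22)),"backL":((415,330),(490,203))}
for k,(a,b) in pr.items(): print(k,tri(T,t(*a),S,s(*b)).round(4),plane(T,t(*a),.083).round(4))
print("bar",tri(T,(330,223),S,(297.6,241.4)).round(4),plane(T,(330,223),.088).round(4))
print("lip",[plane(T,t(*p),.054).round(4) for p in((573,85),(670,62))],tri(T,t(573,85),S,s(135,200)),tri(T,t(670,62),S,s(67,152)))
print("post",plane(T,t(57,216),.07).round(4))
for z in(.07,):print([plane(T,t(*p),z).round(4) for p in((36,192),(75,192),(75,238),(34,238))])
print("housing base ctr",[plane(S,s(*p),0).round(4) for p in((228,413),(350,383),(480,303))])
print("caps",[plane(T,t(*p),.04).round(4) for p in((42,113),(93,113),(36,329),(88,329))])
```

```text
frontL(y-) [ 0.5645 -0.0359  0.0846] [ 0.5649 -0.036   0.083 ]
frontR(y+) [ 0.6152 -0.2693  0.0848] [ 0.6159 -0.27    0.083 ]
backR [ 0.5116 -0.2926  0.0788] [ 0.5107 -0.2911  0.083 ]
backL [ 0.457  -0.061   0.0745] [ 0.456  -0.0603  0.083 ]
bar [ 0.6244 -0.0672  0.0764] [ 0.6214 -0.0665  0.088 ]
lip [array([ 0.6272, -0.1753,  0.054 ]), array([ 0.643 , -0.2445,  0.054 ])] [ 0.62732875 -0.1754707   0.0573211 ] [ 0.64239889 -0.24406972  0.05294245]
post [0.5369 0.1805 0.07  ]
[array([0.5536, 0.1952, 0.07  ]), array([0.5532, 0.1688, 0.07  ]), array([0.5218, 0.168 , 0.07  ]), array([0.5222, 0.1956, 0.07  ])]
housing base ctr [array([ 0.6346, -0.0442,  0.    ]), array([ 0.5616, -0.035 ,  0.    ]), array([ 0.4581, -0.0617, -0.    ])]
caps [array([0.6147, 0.1997, 0.04  ]), array([0.6143, 0.1637, 0.04  ]), array([0.4627, 0.1996, 0.04  ]), array([0.4622, 0.1638, 0.04  ])]
```

Result: case origin ≈ (0.5365, −0.164) with its y axis along about (0.22, −0.975), and the carrier at (0.537, 0.181) along world x. I'll pinch the lip by its two 70 mm-apart sides, from above.

arm_command([
  {"turn": [0, 0, 0.1025], "slide": [0, 0, 0], "claw": 0},
  {"turn": [0, 0, 0.1025], "slide": [0, 0, 0], "claw": 0},
  {"turn": [0, 0, 0], "slide": [3.7, -1.8, 0], "claw": 0},
  {"turn": [0, 0, 0], "slide": [3.7, -1.8, 0], "claw": 0},
  {"turn": [0, 0, 0], "slide": [3.7, -1.8, 0], "claw": 0},
  {"turn": [0, 0, 0], "slide": [3.7, -1.8, 0], "claw": 0},
  {"turn": [0, 0, 0], "slide": [3.7, -1.8, 0], "claw": 0},
  {"turn": [0, 0, 0], "slide": [3.7, -1.8, 0], "claw": 0},
  {"turn": [0, 0, 0], "slide": [3.7, -1.8, 0], "claw": 0},
  {"turn": [0, 0, 0], "slide": [3.7, -1.8, 0], "claw": 0},
], grip_force=25)

```text
clock: 1.35
eef_pos: [0.497, -0.3155, 0.2424]
tcp_rot: [-0.0, 0.994, 0.112, 0.0]
force: [0.2, -0.6, 0.1]
finger_gap: 0.0854
gripper_force: 0.0
```

arm_command([
  {"turn": [0, 0, 0], "slide": [3.7, -1.8, 2], "claw": 0},
  {"turn": [0, 0, 0], "slide": [3.7, -1.8, 2], "claw": 0},
  {"turn": [0, 0, 0], "slide": [3.7, -1.8, 2], "claw": 0},
  {"turn": [0, 0, 0], "slide": [3, -1.5, 2], "claw": 0},
  {"turn": [0, 0, 0], "slide": [1, -0.5, 1], "claw": 0},
  {"turn": [0, 0, 0], "slide": [0, 0, 0], "claw": 0},
  {"turn": [0, 0, 0], "slide": [0, 0, 0], "claw": 0},
])

```text
clock: 2.05
eef_pos: [0.6259, -0.2125, 0.1529]
tcp_rot: [0.0, 0.994, 0.111, -0.0]
force: [-0.4, -0.6, -0.0]
finger_gap: 0.0856
gripper_force: 0.0
```

```bash
cat >> h.py <<'E'
from scipy.spatial.transform import Rotation as Ro
O=np.array([.5365,-.1643]);YAW=np.radians(12.8)
EY=np.array([np.sin(YAW),-np.cos(YAW)]);EX=np.array([-np.cos(YAW),-np.sin(YAW)])
def cw(x,y,z): return np.append(O+x*EX+y*EY,z)   # case -> world
def st():
    s=robot.observe();q=s["tcp_rot"];return s,Ro.from_quat([q[1],q[2],q[3],q[0]]).as_matrix()
def go(p):
    s,R=st();print("t",round(s["clock"],2),"pos",s["eef_pos"].round(4),"toolx yaw",np.degrees(np.arctan2(R[1,0],R[0,0])).round(2),"z",R[:,2].round(3),"gap",s["finger_gap"].round(4),"pad",np.round(s["gripper_force"],1),"F",s["force"].round(1),"\n slide cm",(100*R.T@(np.array(p)-s["eef_pos"])).round(2))
def wpix(w,uv,s,R,z):
    M=w["tool_from_camera"];d=np.array([(uv[0]-w["cx"])/w["fx"],-(uv[1]-w["cy"])/w["fy"],-1.])
    o=R@M[:3,3]+s["eef_pos"];d=R@M[:3,:3]@d;return o+d*(z-o[2])/d[2]
E
python3 - <<'E'
from h import *
go(cw(-.079,.065,.042));s,R=st();w=robot.read_camera("wrist");cv2.imwrite("pics/w1.png",w["img"][:,:,::-1])
E
```

```text
Traceback (most recent call last):
  File "h.py", line 26, in go
    s,R=st();print("t",round(s["clock"],2),"pos",s["eef_pos"].round(4),"toolx yaw",np.degrees(np.arctan2(R[1,0],R[0,0])).round(2),"z",R[:,2].round(3),"gap",s["finger_gap"].round(4),"pad",np.round(s["gripper_force"],1),"F",s["force"].round(1),"\n slide cm",(100*R.T@(np.array(p)-s["eef_pos"])).round(2))
                                                                                                                                                            ^^^^^^^^^^^^^^^^^^^^^
AttributeError: 'float' object has no attribute 'round'
```

```bash
sed -i 's/s\["finger_gap"\].round(4)/round(float(s["finger_gap"]),4)/' h.py
python3 - <<'E'
from h import *
go(cw(-.079,.065,.042));s,R=st();w=robot.read_camera("wrist");cv2.imwrite("pics/w1.png",w["img"][:,:,::-1])
E
```

```text
t 2.05 pos [ 0.6259 -0.2125  0.1529] toolx yaw 12.76 z [-0.    -0.001 -1.   ] gap 0.0856 pad 0.0 F [-0.4 -0.6 -0. ] 
 slide cm [ 0.26 -0.19 11.09]
```

View pics/w1.png

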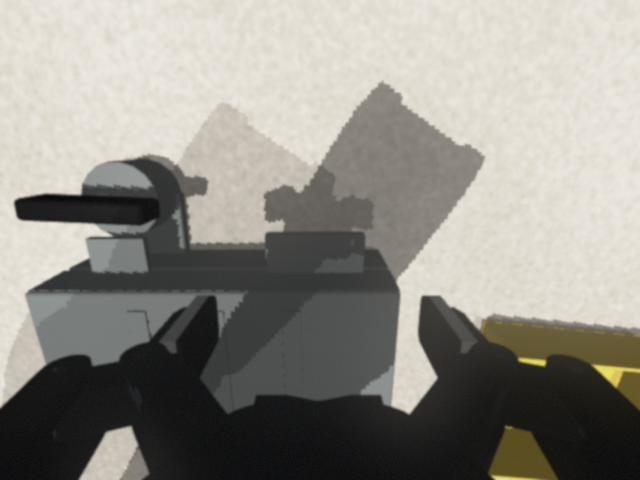

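The wrist view shows the lip spanning columns 266–365 (front edge at row 232, wall edge at row 272), centred between the fingers. Lid front top corners are at (28,292) and (399,290).

Run:
```python
from h import *
s,R=st();w=robot.read_camera("wrist")
def ci(p): d=p[:2]-O;return np.r_[d@EX,d@EY,p[2]].round(4)
for n,uv,z in(("lipL",(266,232),.054),("lipR",(364,232),.054),("lidL",(28,292),.083),("lidR",(399,290),.083),("barL",(16,200),.088),("barR",(157,198),.088),("keepL",(88,238),.052),("keepR",(147,236),.052)): print(n,ci(wpix(w,uv,s,R,z)))
```

```text
lipL [-0.0862  0.0309  0.054 ]
lipR [-0.0861  0.1001  0.054 ]
lidL [-0.0536 -0.1209  0.083 ]
lidR [-0.0546  0.1202  0.083 ]
barL [-0.1145 -0.1095  0.088 ]
barR [-0.1155 -0.0267  0.088 ]
keepL [-0.0814 -0.097   0.052 ]
keepR [-0.0829 -0.0546  0.052 ]
```

arm_command([
  {"turn": [0, 0, 0], "slide": [0, -0.15, 3], "claw": 0},
  {"turn": [0, 0, 0], "slide": [0, 0, 3], "claw": 0},
  {"turn": [0, 0, 0], "slide": [0, 0, 3], "claw": 0},
  {"turn": [0, 0, 0], "slide": [0, 0, 2], "claw": 0},
  {"turn": [0, 0, 0], "slide": [0, 0, 0], "claw": 0},
  {"turn": [0, 0, 0], "slide": [0, 0, 0], "claw": 1},
  {"turn": [0, 0, 0], "slide": [0, 0, 0], "claw": 1},
  {"turn": [0, 0, 0], "slide": [0, 0, 0], "claw": 1},
  {"turn": [0, 0, 0], "slide": [0, 0, 0], "claw": 1},
  {"turn": [0, 0, 0], "slide": [0, 0, 0], "claw": 1},
], grip_force=30)

```text
clock: 3.15
eef_pos: [0.6265, -0.2099, 0.0429]
tcp_rot: [0.0, 0.994, 0.112, 0.0]
force: [-1.5, 0.4, 0.9]
finger_gap: 0.0694
gripper_force: 38.6
```

Run:
```python
from h import *
go(cw(-.079,.065,.042));s,R=st()
# arc increments in tool axes (tool x=-case x, tool z=down)
a0=0.03;r=.130+.002;h=-.005
for a in np.arange(.1,1.71,.1):
    X=lambda t:np.array([r*np.cos(t)-h*0, -r*np.sin(t)])
    d=(X(a)-X(a-.1))*100;print(a.round(2),d.round(2))
```

```text
t 3.15 pos [ 0.6265 -0.2099  0.0429] toolx yaw 12.82 z [ 0.001 -0.    -1.   ] gap 0.0694 pad 38.6 F [-1.5  0.4  0.9] 
 slide cm [0.14 0.06 0.09]
0.1 [-0.07 -1.32]
0.2 [-0.2 -1.3]
0.3 [-0.33 -1.28]
0.4 [-0.45 -1.24]
0.5 [-0.57 -1.19]
0.6 [-0.69 -1.12]
0.7 [-0.8  -1.05]
0.8 [-0.9  -0.97]
0.9 [-0.99 -0.87]
1.0 [-1.07 -0.77]
1.1 [-1.14 -0.66]
1.2 [-1.2  -0.54]
1.3 [-1.25 -0.42]
1.4 [-1.29 -0.29]
1.5 [-1.31 -0.16]
1.6 [-1.32 -0.03]
1.7 [-1.32  0.1 ]
```

arm_command([
  {"turn": [0, 0, 0], "slide": [-0.07, 0, -1.32], "claw": 1},
  {"turn": [0, 0, 0], "slide": [-0.2, 0, -1.3], "claw": 1},
  {"turn": [0, 0, 0], "slide": [-0.33, 0, -1.28], "claw": 1},
  {"turn": [0, 0, 0], "slide": [-0.45, 0, -1.24], "claw": 1},
  {"turn": [0, 0, 0], "slide": [-0.57, 0, -1.19], "claw": 1},
  {"turn": [0, 0, 0], "slide": [-0.69, 0, -1.12], "claw": 1},
])

```text
clock: 3.75
eef_pos: [0.6023, -0.2153, 0.1173]
tcp_rot: [-0.0, 0.994, 0.111, -0.001]
force: [-7.0, -3.4, -12.1]
finger_gap: 0.0688
gripper_force: 37.4
```

arm_command([
  {"turn": [0, 0, 0], "slide": [-0.8, 0, -1.05], "claw": 1},
  {"turn": [0, 0, 0], "slide": [-0.9, 0, -0.97], "claw": 1},
  {"turn": [0, 0, 0], "slide": [-0.99, 0, -0.87], "claw": 1},
  {"turn": [0, 0, 0], "slide": [-1.07, 0, -0.77], "claw": 1},
])

```text
clock: 4.15
eef_pos: [0.5659, -0.2236, 0.1539]
tcp_rot: [0.0, 0.994, 0.111, -0.0]
force: [-3.3, -4.4, -15.3]
finger_gap: 0.069
gripper_force: 38.4
```

Run:
```python
from h import *
go(cw(-.079,.065,.042));S=robot.read_camera("scene");cv2.imwrite("pics/s2.png",cv2.resize(S["img"][80:290,180:460],None,fx=2.5,fy=2.5)[:,:,::-1])
```

```text
t 4.15 pos [ 0.5659 -0.2236  0.1539] toolx yaw 12.8 z [-0.001 -0.    -1.   ] gap 0.069 pad 38.4 F [ -3.3  -4.4 -15.3] 
 slide cm [ 6.35  0.07 11.18]
```

View pics/s2.png

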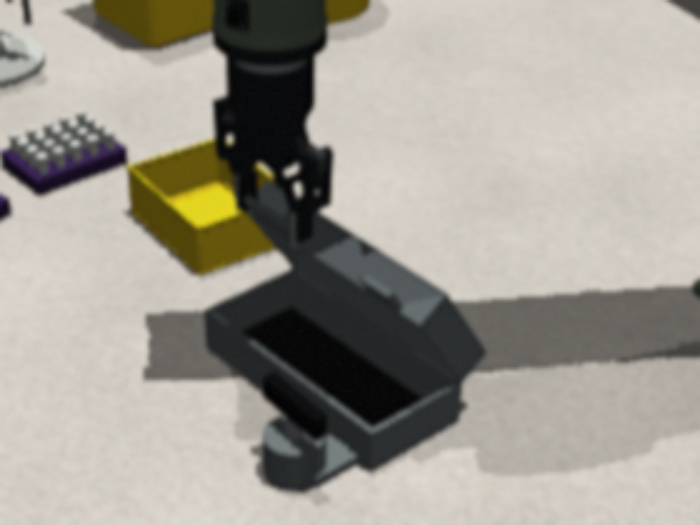

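The lid is open about 1 rad, with the lip still held between the fingers at (285,210). Continuing the arc.

arm_command([
  {"turn": [0, 0, 0], "slide": [-1.14, 0, -0.66], "claw": 1},
  {"turn": [0, 0, 0], "slide": [-1.2, 0, -0.54], "claw": 1},
  {"turn": [0, 0, 0], "slide": [-1.25, 0, -0.42], "claw": 1},
  {"turn": [0, 0, 0], "slide": [-1.29, 0, -0.29], "claw": 1},
  {"turn": [0, 0, 0], "slide": [-1.31, 0, -0.16], "claw": 1},
  {"turn": [0, 0, 0], "slide": [-1.32, 0, -0.03], "claw": 1},
  {"turn": [0, 0, 0], "slide": [-0.66, 0, 0.03], "claw": 1},
  {"turn": [0, 0, 0], "slide": [0, 0, 0], "claw": 1},
])

```text
clock: 5.0
eef_pos: [0.4873, -0.2416, 0.1751]
tcp_rot: [0.0, 0.994, 0.111, 0.001]
force: [-1.5, 0.3, 9.8]
finger_gap: 0.0689
gripper_force: 38.8
```

Run:
```python
from h import *
go(cw(-.079,.065,.042));S=robot.read_camera("scene");cv2.imwrite("pics/s3.png",cv2.resize(S["img"][80:290,180:460],None,fx=2.5,fy=2.5)[:,:,::-1])
```

```text
t 5.0 pos [ 0.4873 -0.2416  0.1751] toolx yaw 12.8 z [ 0.002 -0.    -1.   ] gap 0.0689 pad 38.8 F [-1.5  0.3  9.8] 
 slide cm [14.39  0.04 13.33]
```

View pics/s3.png

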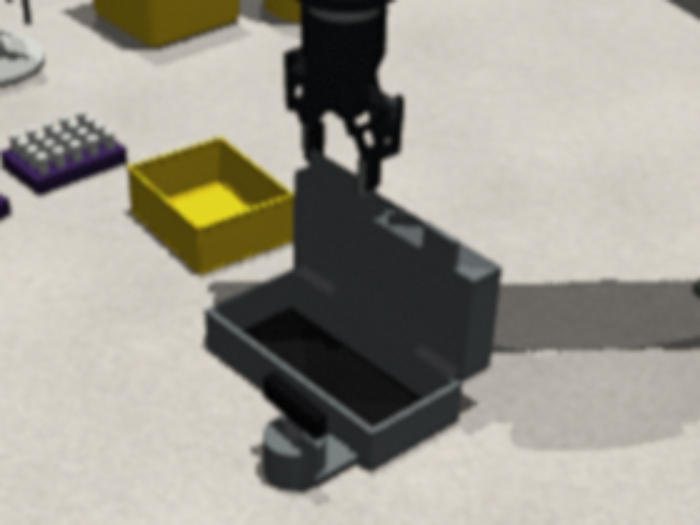

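The lid stands open at about 1.6 rad. Releasing it and moving to the carrier.

arm_command([
  {"turn": [0, 0, 0], "slide": [0, 0, 0], "claw": 0},
  {"turn": [0, 0, 0], "slide": [0, 0, 0], "claw": 0},
  {"turn": [0, 0, 0], "slide": [0, 0, 0], "claw": 0},
  {"turn": [0, 0, 0], "slide": [0, 0, -2], "claw": 0},
  {"turn": [0, 0, 0], "slide": [0, 0, -4], "claw": 0},
  {"turn": [0, 0, 0], "slide": [0, 0, -2], "claw": 0.4},
  {"turn": [0, 0, 0], "slide": [1.1, -3, 0], "claw": 0.4},
  {"turn": [0, 0, 0], "slide": [1.1, -3, 0], "claw": 0.4},
  {"turn": [0, 0, 0], "slide": [1.1, -3, 0], "claw": 0.4},
  {"turn": [0, 0, 0], "slide": [1.1, -3, 0], "claw": 0.4},
])

```text
clock: 6.05
eef_pos: [0.5037, -0.1132, 0.2541]
tcp_rot: [-0.0, 0.994, 0.112, 0.0]
force: [1.0, -0.6, 0.4]
finger_gap: 0.0516
gripper_force: 0.0
```

arm_command([
  {"turn": [0, 0, 0], "slide": [1.1, -3.1, 0], "claw": 0.4},
  {"turn": [0, 0, 0], "slide": [1.1, -3.1, 0], "claw": 0.4},
  {"turn": [0, 0, 0], "slide": [1.1, -3.1, 0], "claw": 0.4},
  {"turn": [0, 0, 0], "slide": [1.1, -3.1, 0], "claw": 0.4},
  {"turn": [0, 0, 0], "slide": [1.1, -3.1, 0], "claw": 0.4},
  {"turn": [0, 0, 0], "slide": [1.1, -3.1, 0], "claw": 0.4},
  {"turn": [0, 0, 0], "slide": [1.1, -3.1, 0], "claw": 0.4},
  {"turn": [0, 0, 0], "slide": [1.1, -3.1, 0], "claw": 0.4},
  {"turn": [0, 0, 0], "slide": [1.1, -3.1, 0], "claw": 0.4},
])

```text
clock: 6.95
eef_pos: [0.5382, 0.181, 0.2541]
tcp_rot: [-0.0, 0.994, 0.112, -0.0]
force: [-0.1, 0.1, 0.2]
finger_gap: 0.0512
gripper_force: 0.0
```

arm_command([
  {"turn": [0, 0, -0.135], "slide": [0, 0, 0], "claw": 0.4},
  {"turn": [0, 0, -0.135], "slide": [0, 0, 0], "claw": 0.4},
  {"turn": [0, 0, -0.135], "slide": [0, 0, 0], "claw": 0.4},
  {"turn": [0, 0, -0.135], "slide": [0, 0, 0], "claw": 0.4},
  {"turn": [0, 0, -0.135], "slide": [0, 0, 0], "claw": 0.4},
  {"turn": [0, 0, -0.135], "slide": [0, 0, 0], "claw": 0.4},
  {"turn": [0, 0, -0.135], "slide": [0, 0, 0], "claw": 0.4},
  {"turn": [0, 0, -0.135], "slide": [0, 0, 0], "claw": 0.4},
  {"turn": [0, 0, -0.135], "slide": [0, 0, 0], "claw": 0.4},
  {"turn": [0, 0, -0.135], "slide": [0, 0, 0], "claw": 0.4},
])

```text
clock: 7.95
eef_pos: [0.5382, 0.1795, 0.2541]
tcp_rot: [-0.0, 0.704, 0.71, -0.0]
force: [-0.1, -0.5, -0.6]
finger_gap: 0.0513
gripper_force: 0.0
```

Run:
```python
from h import *
go((.5375,.181,.15));s,R=st();print(s["joints"].round(2))
w=robot.read_camera("wrist");cv2.imwrite("pics/w2.png",w["img"][:,:,::-1])
```

```text
t 7.95 pos [0.5382 0.1795 0.2541] toolx yaw 90.49 z [-0.  0. -1.] gap 0.0513 pad 0.0 F [-0.1 -0.5 -0.6] 
 slide cm [ 0.15 -0.07 10.41]
[-0.25  0.69 -0.24  1.49  0.18  0.99 -0.54]
```

View pics/w2.png

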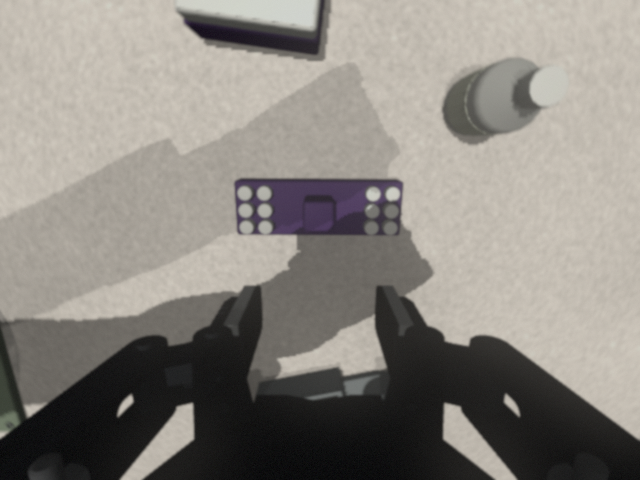

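The carrier is centred between the fingers: post top face at about (319,218), cap corners at (245,192), (392,194), (246,228), (391,228).

Run:
```python
from h import *
s,R=st();w=robot.read_camera("wrist")
print("post",wpix(w,(319.5,218),s,R,.07))
c=[wpix(w,p,s,R,.04) for p in((245,192),(392,194),(246,228),(391,228))];print(np.mean(c,0),np.degrees(np.arctan2(*(c[0]-c[1])[[1,0]])),np.degrees(np.arctan2(*(c[2]-c[3])[[1,0]])))
```

```text
post [0.5393039  0.18088566 0.07      ]
[0.53838895 0.18214007 0.04      ] -179.7932982355885 -179.01426627308908
```

arm_command([
  {"turn": [0, 0, 0], "slide": [0.2, 0, 4], "claw": 0.4},
  {"turn": [0, 0, 0], "slide": [0, 0, 4], "claw": 0.4},
  {"turn": [0, 0, 0], "slide": [0, 0, 4], "claw": 0.4},
  {"turn": [0, 0, 0], "slide": [0, 0, 4], "claw": 0.4},
  {"turn": [0, 0, 0], "slide": [0, 0, 3], "claw": 0.4},
  {"turn": [0, 0, 0], "slide": [0, 0, 2], "claw": 0.4},
  {"turn": [0, 0, 0], "slide": [0, 0, 0], "claw": 0.4},
  {"turn": [0, 0, 0], "slide": [0, 0, 0], "claw": 0.4},
], grip_force=50)

```text
clock: 8.85
eef_pos: [0.5384, 0.1816, 0.0447]
tcp_rot: [0.0, 0.707, 0.707, 0.0]
force: [0.1, 0.2, 0.4]
finger_gap: 0.0511
gripper_force: 0.0
```

arm_command([
  {"turn": [0, 0, 0], "slide": [0, 0, 0], "claw": 1},
  {"turn": [0, 0, 0], "slide": [0, 0, 0], "claw": 1},
  {"turn": [0, 0, 0], "slide": [0, 0, 0], "claw": 1},
  {"turn": [0, 0, 0], "slide": [0, 0, 0], "claw": 1},
  {"turn": [0, 0, 0], "slide": [0, 0, 0], "claw": 1},
  {"turn": [0, 0, 0], "slide": [0, 0, -0.5], "claw": 1},
  {"turn": [0, 0, 0], "slide": [0, 0, -1], "claw": 1},
  {"turn": [0, 0, 0], "slide": [0, 0, -2], "claw": 1},
])

```text
clock: 9.65
eef_pos: [0.5378, 0.1813, 0.0796]
tcp_rot: [-0.0, 0.706, 0.708, -0.001]
force: [-0.1, 0.0, -2.1]
finger_gap: 0.0294
gripper_force: 49.7
```

arm_command([
  {"turn": [0, 0, 0], "slide": [0, 0, -3], "claw": 1},
  {"turn": [0, 0, 0], "slide": [0, 0, -3], "claw": 1},
  {"turn": [0, 0, 0], "slide": [0, 0, -3], "claw": 1},
  {"turn": [0, 0, 0], "slide": [0, 0, -3], "claw": 1},
  {"turn": [0, 0, 0], "slide": [0, 0, -3], "claw": 1},
  {"turn": [0, 0, 0], "slide": [0, 0, -2], "claw": 1},
  {"turn": [0, 0, 0], "slide": [0, 0, 0], "claw": 1},
])

```text
clock: 10.35
eef_pos: [0.5388, 0.1817, 0.2523]
tcp_rot: [0.001, 0.706, 0.708, 0.002]
force: [0.1, 0.7, -3.8]
finger_gap: 0.0296
gripper_force: 50.1
```

arm_command([
  {"turn": [0, 0, 0.07], "slide": [0, 0, 0], "claw": 1},
  {"turn": [0, 0, 0.14], "slide": [0, 0, 0], "claw": 1},
  {"turn": [0, 0, 0.14], "slide": [0, 0, 0], "claw": 1},
  {"turn": [0, 0, 0.14], "slide": [0, 0, 0], "claw": 1},
  {"turn": [0, 0, 0.14], "slide": [0, 0, 0], "claw": 1},
  {"turn": [0, 0, 0.14], "slide": [0, 0, 0], "claw": 1},
  {"turn": [0, 0, 0.14], "slide": [0, 0, 0], "claw": 1},
  {"turn": [0, 0, 0.14], "slide": [0, 0, 0], "claw": 1},
  {"turn": [0, 0, 0.14], "slide": [0, 0, 0], "claw": 1},
  {"turn": [0, 0, 0.14], "slide": [0, 0, 0], "claw": 1},
])

```text
clock: 11.35
eef_pos: [0.5378, 0.1813, 0.2486]
tcp_rot: [0.0, 0.993, 0.119, -0.0]
force: [0.5, -1.1, -3.5]
finger_gap: 0.0295
gripper_force: 49.9
```

arm_command([
  {"turn": [0, 0, 0.02], "slide": [0, 0, 0], "claw": 1},
  {"turn": [0, 0, 0], "slide": [-0.4, 1.8, 0], "claw": 1},
  {"turn": [0, 0, 0], "slide": [-0.8, 3.7, 0], "claw": 1},
  {"turn": [0, 0, 0], "slide": [-0.8, 3.7, 0], "claw": 1},
  {"turn": [0, 0, 0], "slide": [-0.8, 3.7, 0], "claw": 1},
  {"turn": [0, 0, 0], "slide": [-0.8, 3.7, 0], "claw": 1},
  {"turn": [0, 0, 0], "slide": [-0.8, 3.7, 0], "claw": 1},
  {"turn": [0, 0, 0], "slide": [-0.8, 3.7, 0], "claw": 1},
  {"turn": [0, 0, 0], "slide": [-0.8, 3.7, 0], "claw": 1},
  {"turn": [0, 0, 0], "slide": [-0.8, 3.7, 0], "claw": 1},
])

```text
clock: 12.35
eef_pos: [0.5412, -0.1413, 0.2489]
tcp_rot: [-0.0, 0.994, 0.114, -0.0]
force: [0.6, -0.3, -2.9]
finger_gap: 0.0294
gripper_force: 50.1
```

Run:
```python
from h import *
go(cw(-.005,0,.05))
w=robot.read_camera("wrist");S=robot.read_camera("scene")
cv2.imwrite("pics/w3.png",np.hstack([cv2.resize(w["img"],(400,300)),cv2.resize(S["img"][40:265,160:460],(400,300))])[:,:,::-1])
```

```text
t 12.35 pos [ 0.5412 -0.1413  0.2489] toolx yaw 13.03 z [-0.001  0.    -1.   ] gap 0.0294 pad 50.1 F [ 0.6 -0.3 -2.9] 
 slide cm [-0.46  2.14 19.89]
```

View pics/w3.png

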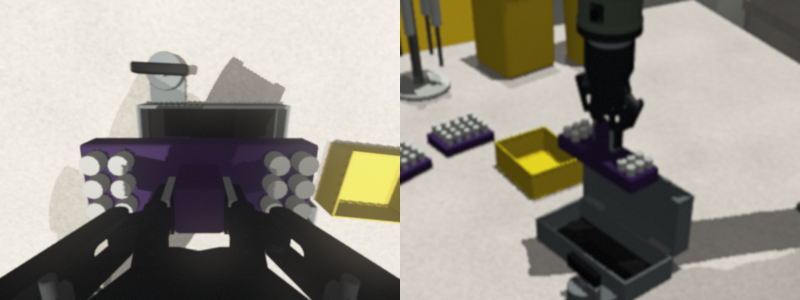

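Left: the carrier is held level above the case, yaw aligned with it. Right: the lid is upright behind it. I'll centre it and lower.

arm_command([
  {"turn": [0, 0, 0], "slide": [-0.45, 2.15, 0], "claw": 1},
  {"turn": [0, 0, 0], "slide": [0, 0, 1.5], "claw": 1},
  {"turn": [0, 0, 0], "slide": [0, 0, 3], "claw": 1},
  {"turn": [0, 0, 0], "slide": [0, 0, 3], "claw": 1},
  {"turn": [0, 0, 0], "slide": [0, 0, 3], "claw": 1},
  {"turn": [0, 0, 0], "slide": [0, 0, 3], "claw": 1},
  {"turn": [0, 0, 0], "slide": [0, 0, 2], "claw": 1},
  {"turn": [0, 0, 0], "slide": [0, 0, 1], "claw": 1},
  {"turn": [0, 0, 0], "slide": [0, 0, 0], "claw": 1},
])

```text
clock: 13.35
eef_pos: [0.5415, -0.1616, 0.0832]
tcp_rot: [-0.0, 0.994, 0.113, -0.001]
force: [-0.1, -0.4, -2.5]
finger_gap: 0.0293
gripper_force: 50.8
```

arm_command([
  {"turn": [0, 0, 0], "slide": [0, 0, 1], "claw": 1},
  {"turn": [0, 0, 0], "slide": [0, 0, 0.8], "claw": 1},
  {"turn": [0, 0, 0], "slide": [0, 0, 0.6], "claw": 1},
  {"turn": [0, 0, 0], "slide": [0, 0, 0.5], "claw": 1},
  {"turn": [0, 0, 0], "slide": [0, 0, 0.2], "claw": 1},
  {"turn": [0, 0, 0], "slide": [0, 0, 0.2], "claw": 1},
  {"turn": [0, 0, 0], "slide": [0, 0, 0], "claw": 1},
])

```text
clock: 14.05
eef_pos: [0.542, -0.1617, 0.051]
tcp_rot: [-0.0, 0.994, 0.112, -0.0]
force: [-0.6, -0.3, -2.9]
finger_gap: 0.0291
gripper_force: 50.9
```

Run:
```python
from h import *
go(cw(-.005,0,.05))
```

```text
t 14.05 pos [ 0.542  -0.1617  0.051 ] toolx yaw 12.82 z [-0.  0. -1.] gap 0.0291 pad 50.9 F [-0.6 -0.3 -2.9] 
 slide cm [-0.09  0.13  0.1 ]
```

arm_command([
  {"turn": [0, 0, 0], "slide": [0, 0, 0.1], "claw": 1},
  {"turn": [0, 0, 0], "slide": [0, 0, 0.05], "claw": 1},
  {"turn": [0, 0, 0], "slide": [0, 0, 0], "claw": 1},
  {"turn": [0, 0, 0], "slide": [0, 0, 0], "claw": 0.4},
  {"turn": [0, 0, 0], "slide": [0, 0, 0], "claw": 0.4},
  {"turn": [0, 0, 0], "slide": [0, 0, 0], "claw": 0.4},
  {"turn": [0, 0, 0], "slide": [0, 0, -2], "claw": 0.4},
  {"turn": [0, 0, 0], "slide": [0, 0, -4], "claw": 0.4},
  {"turn": [0, 0, 0], "slide": [0, 0, -4], "claw": 0.4},
])

```text
clock: 14.95
eef_pos: [0.5416, -0.1616, 0.1506]
tcp_rot: [-0.0, 0.994, 0.112, -0.001]
force: [-0.1, -0.2, 0.2]
finger_gap: 0.051
gripper_force: 0.0
```

arm_command([
  {"turn": [0, 0, 0], "slide": [0, 0, -4], "claw": 0},
  {"turn": [0, 0, 0], "slide": [0, 0, -4], "claw": 0},
  {"turn": [0, 0, 0], "slide": [0, 0, -3], "claw": 0},
  {"turn": [0, 0, 0], "slide": [0, 0, 0], "claw": 0},
])

```text
clock: 15.35
eef_pos: [0.5431, -0.1622, 0.2632]
tcp_rot: [0.001, 0.994, 0.112, 0.003]
force: [-0.0, -0.5, -0.9]
finger_gap: 0.0853
gripper_force: 0.0
```

Run:
```python
from h import *
go((.4873,-.2416,.26))
T=robot.read_camera("top");S=robot.read_camera("scene")
cv2.imwrite("pics/w4.png",np.hstack([cv2.resize(T["img"][180:330,290:490],(400,300)),cv2.resize(S["img"][100:280,220:460],(400,300))])[:,:,::-1])
```

```text
t 15.35 pos [ 0.5431 -0.1622  0.2632] toolx yaw 12.81 z [ 0.005 -0.001 -1.   ] gap 0.0853 pad 0.0 F [-0.  -0.5 -0.9] 
 slide cm [-7.2   6.51  0.3 ]
```

View pics/w4.png

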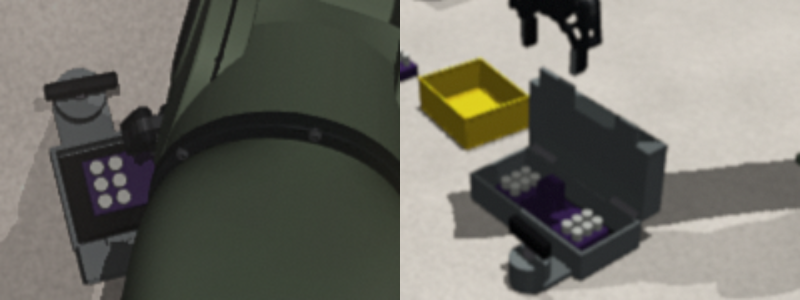

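The carrier stands upright inside the case and the lid is still open. Going back to the lip to close it along the same arc, with no further pictures.

arm_command([
  {"turn": [0, 0, 0], "slide": [-3.6, 3.25, 0], "claw": 0},
  {"turn": [0, 0, 0], "slide": [-3.6, 3.25, 0], "claw": 0},
  {"turn": [0, 0, 0], "slide": [0, 0, 0], "claw": 0},
  {"turn": [0, 0, 0], "slide": [0, 0, 3], "claw": 0},
  {"turn": [0, 0, 0], "slide": [0, 0, 3], "claw": 0},
  {"turn": [0, 0, 0], "slide": [0, 0, 2.6], "claw": 0},
  {"turn": [0, 0, 0], "slide": [0, 0, 0], "claw": 0},
])

```text
clock: 16.15
eef_pos: [0.4847, -0.2403, 0.1702]
tcp_rot: [-0.002, 0.994, 0.112, -0.003]
force: [0.2, 0.7, 0.7]
finger_gap: 0.0855
gripper_force: 0.0
```

arm_command([
  {"turn": [0, 0, 0], "slide": [0, 0, 0], "claw": 1},
  {"turn": [0, 0, 0], "slide": [0, 0, 0], "claw": 1},
  {"turn": [0, 0, 0], "slide": [0, 0, 0], "claw": 1},
  {"turn": [0, 0, 0], "slide": [0, 0, 0], "claw": 1},
  {"turn": [0, 0, 0], "slide": [0, 0, 0], "claw": 1},
], grip_force=30)

```text
clock: 16.65
eef_pos: [0.4865, -0.2417, 0.1744]
tcp_rot: [0.001, 0.994, 0.111, 0.001]
force: [-0.4, -6.1, 3.9]
finger_gap: 0.0691
gripper_force: 37.6
```

Run:
```python
from h import *
go((.4873,-.2416,.1751))
```

```text
t 16.65 pos [ 0.4865 -0.2417  0.1744] toolx yaw 12.8 z [ 0.001 -0.001 -1.   ] gap 0.0691 pad 37.6 F [-0.4 -6.1  3.9] 
 slide cm [ 0.08  0.01 -0.06]
```

arm_command([
  {"turn": [0, 0, 0], "slide": [0.66, 0, -0.03], "claw": 1},
  {"turn": [0, 0, 0], "slide": [1.32, 0, 0.03], "claw": 1},
  {"turn": [0, 0, 0], "slide": [1.31, 0, 0.16], "claw": 1},
  {"turn": [0, 0, 0], "slide": [1.29, 0, 0.29], "claw": 1},
  {"turn": [0, 0, 0], "slide": [1.25, 0, 0.42], "claw": 1},
  {"turn": [0, 0, 0], "slide": [1.2, 0, 0.54], "claw": 1},
  {"turn": [0, 0, 0], "slide": [1.14, 0, 0.66], "claw": 1},
])

```text
clock: 17.35
eef_pos: [0.5671, -0.2233, 0.1541]
tcp_rot: [0.001, 0.994, 0.112, 0.001]
force: [1.8, -4.6, 8.4]
finger_gap: 0.0686
gripper_force: 40.4
```

arm_command([
  {"turn": [0, 0, 0], "slide": [1.07, 0, 0.77], "claw": 1},
  {"turn": [0, 0, 0], "slide": [0.99, 0, 0.87], "claw": 1},
  {"turn": [0, 0, 0], "slide": [0.9, 0, 0.97], "claw": 1},
  {"turn": [0, 0, 0], "slide": [0.8, 0, 1.05], "claw": 1},
  {"turn": [0, 0, 0], "slide": [0.69, 0, 1.12], "claw": 1},
])

```text
clock: 17.85
eef_pos: [0.6114, -0.2133, 0.1065]
tcp_rot: [0.001, 0.994, 0.112, 0.002]
force: [6.8, -4.2, 9.0]
finger_gap: 0.0687
gripper_force: 44.4
```

arm_command([
  {"turn": [0, 0, 0], "slide": [0.57, 0, 1.19], "claw": 1},
  {"turn": [0, 0, 0], "slide": [0.45, 0, 1.24], "claw": 1},
  {"turn": [0, 0, 0], "slide": [0.33, 0, 1.28], "claw": 1},
  {"turn": [0, 0, 0], "slide": [0.2, 0, 1.3], "claw": 1},
])

```text
clock: 18.25
eef_pos: [0.6267, -0.2098, 0.0561]
tcp_rot: [0.001, 0.994, 0.112, 0.003]
force: [9.5, -4.0, 4.8]
finger_gap: 0.0685
gripper_force: 46.5
```

Run:
```python
from h import *
go((.6265,-.2099,.0429))
```

```text
t 18.25 pos [ 0.6267 -0.2098  0.0561] toolx yaw 12.85 z [ 0.005 -0.001 -1.   ] gap 0.0685 pad 46.5 F [ 9.5 -4.   4.8] 
 slide cm [-0.03  0.01  1.32]
```

arm_command([
  {"turn": [0, 0, 0], "slide": [0, 0, 1.0], "claw": 1},
  {"turn": [0, 0, 0], "slide": [0, 0, 0.4], "claw": 1},
  {"turn": [0, 0, 0], "slide": [-0.1, 0, 0.2], "claw": 1},
  {"turn": [0, 0, 0], "slide": [0, 0, 0.2], "claw": 1},
  {"turn": [0, 0, 0], "slide": [0, 0, 0], "claw": 1},
])

```text
clock: 18.75
eef_pos: [0.6268, -0.2098, 0.0409]
tcp_rot: [0.001, 0.994, 0.112, 0.004]
force: [5.0, 0.8, 36.7]
finger_gap: 0.0685
gripper_force: 52.3
```

arm_command([
  {"turn": [0, 0, 0], "slide": [0, 0, -0.2], "claw": 0},
  {"turn": [0, 0, 0], "slide": [0, 0, 0], "claw": 0},
  {"turn": [0, 0, 0], "slide": [0, 0, 0], "claw": 0},
  {"turn": [0, 0, 0], "slide": [0, 0, -3], "claw": 0},
  {"turn": [0, 0, 0], "slide": [0, 0, -3], "claw": 0},
  {"turn": [0, 0, 0], "slide": [0, 0, -3], "claw": 1},
  {"turn": [0, 0, 0], "slide": [-1.6, -2.2, 0], "claw": 1},
  {"turn": [0, 0, 0], "slide": [-1.6, -2.2, 0], "claw": 1},
  {"turn": [0, 0, 0], "slide": [0, 0, 0], "claw": 1},
  {"turn": [0, 0, 0], "slide": [0, 0, 0], "claw": 1},
])

```text
clock: 19.75
eef_pos: [0.5826, -0.1739, 0.1292]
tcp_rot: [-0.0, 0.994, 0.112, 0.0]
force: [-0.2, -1.2, -0.6]
finger_gap: 0.0123
gripper_force: 0.0
```

Run:
```python
from h import *
go(cw(-.045,.02,.094))
```

```text
t 19.75 pos [ 0.5826 -0.1739  0.1292] toolx yaw 12.84 z [ 0.  0. -1.] gap 0.0123 pad 0.0 F [-0.2 -1.2 -0.6] 
 slide cm [0.22 0.04 3.52]
```

arm_command([
  {"turn": [0, 0, 0], "slide": [0.2, 0, 0], "claw": 1},
  {"turn": [0, 0, 0], "slide": [0, 0, 2.5], "claw": 1},
  {"turn": [0, 0, 0], "slide": [0, 0, 0.6], "claw": 1},
  {"turn": [0, 0, 0], "slide": [0, 0, 0.4], "claw": 1},
  {"turn": [0, 0, 0], "slide": [0, 0, 0.2], "claw": 1},
  {"turn": [0, 0, 0], "slide": [0, 0, 0], "claw": 1},
])

```text
clock: 20.35
eef_pos: [0.5843, -0.1739, 0.0938]
tcp_rot: [-0.0, 0.994, 0.111, -0.0]
force: [-11.0, 2.8, 24.6]
finger_gap: 0.0
gripper_force: 12.4
```

Contact tip height is 83 mm, so the lid is shut. Now to the catch.

arm_command([
  {"turn": [0, 0, 0], "slide": [0, 0, -2], "claw": 0.5},
  {"turn": [0, 0, 0], "slide": [0, 0, -4], "claw": 0.5},
  {"turn": [0, 0, 0], "slide": [2, -3.2, 0], "claw": 0.5},
  {"turn": [0, 0, 0], "slide": [2, -3.2, 0], "claw": 0.5},
  {"turn": [0, 0, 0], "slide": [2, -3.1, 0], "claw": 0.5},
  {"turn": [0, 0, -0.14], "slide": [0, 0, 0], "claw": 0.5},
  {"turn": [0, 0, -0.14], "slide": [0, 0, 0], "claw": 0.5},
  {"turn": [0, 0, -0.14], "slide": [0, 0, 0], "claw": 0.5},
  {"turn": [0, 0, -0.14], "slide": [0, 0, 0], "claw": 0.5},
  {"turn": [0, 0, -0.14], "slide": [0, 0, 0], "claw": 0.5},
])

```text
clock: 21.35
eef_pos: [0.6222, -0.068, 0.1526]
tcp_rot: [0.0, 0.894, 0.448, 0.0]
force: [-0.6, 0.1, -0.1]
finger_gap: 0.0428
gripper_force: 0.0
```

arm_command([
  {"turn": [0, 0, -0.14], "slide": [0, 0, 0], "claw": 0.5},
  {"turn": [0, 0, -0.14], "slide": [0, 0, 0], "claw": 0.5},
  {"turn": [0, 0, -0.14], "slide": [0, 0, 0], "claw": 0.5},
  {"turn": [0, 0, -0.14], "slide": [0, 0, 0], "claw": 0.5},
  {"turn": [0, 0, -0.14], "slide": [0, 0, 0], "claw": 0.5},
  {"turn": [0, 0, -0.14], "slide": [0, 0, 0], "claw": 0.5},
  {"turn": [0, 0, 0], "slide": [0, 0, 0], "claw": 0.5},
  {"turn": [0, 0, 0], "slide": [0, 0, 0], "claw": 0.5},
])

```text
clock: 22.15
eef_pos: [0.622, -0.068, 0.1523]
tcp_rot: [0.0, 0.638, 0.77, 0.0]
force: [0.1, 0.4, -0.1]
finger_gap: 0.0428
gripper_force: 0.0
```

Run:
```python
from h import *
go((.6225,-.0675,.075));s,R=st();print(s["joints"].round(2))
w=robot.read_camera("wrist");im=w["img"].astype(int)
for a,ce,m in blobs((im.max(2)<35).astype(np.uint8),(0,0,640,480),80):
    ys,xs=np.nonzero(m);print(a,ce.round(1),xs.min(),xs.max(),ys.min(),ys.max())
# expected pixel of the bar top
M=np.linalg.inv(w["tool_from_camera"])
for p in(cw(-.105,-.037,.088),cw(-.105,-.113,.088),(.6225,-.0675,.088)):
    q=M[:3]@np.append(R.T@(np.array(p)-s["eef_pos"]),1);print(w["cx"]-w["fx"]*q[0]/q[2],w["cy"]+w["fy"]*q[1]/q[2])
```

```text
t 22.15 pos [ 0.622  -0.068   0.1523] toolx yaw 100.78 z [ 0. -0. -1.] gap 0.0428 pad 0.0 F [ 0.1  0.4 -0.1] 
 slide cm [0.04 0.06 7.73]
[ 0.2   0.9  -0.31  1.39  0.31  0.9  -0.  ]
424 [320.6 270.7] 313 331 249 293
47280 [264.2 424.5] 0 639 285 479
321.2379446002693 316.67066580550033
316.9940142899796 199.66752304466752
319.7054409563554 260.5656610581357
```

arm_command([
  {"turn": [0, 0, -0.035], "slide": [0, 0, 0], "claw": 0.5},
  {"turn": [0, 0, 0], "slide": [0, 0.1, 3], "claw": 0.5},
  {"turn": [0, 0, 0], "slide": [0, 0, 3], "claw": 0.5},
  {"turn": [0, 0, 0], "slide": [0, 0, 1.7], "claw": 0.5},
  {"turn": [0, 0, 0], "slide": [0, 0, 0], "claw": 0.5},
  {"turn": [0, 0, 0], "slide": [0, 0, 0], "claw": 1},
  {"turn": [0, 0, 0], "slide": [0, 0, 0], "claw": 1},
  {"turn": [0, 0, 0], "slide": [0, 0, 0], "claw": 1},
  {"turn": [0, 0, 0], "slide": [0, 0, 0], "claw": 1},
  {"turn": [0, 0, 0], "slide": [0, 0, 0], "claw": 1},
], grip_force=60)

```text
clock: 23.2
eef_pos: [0.624, -0.0671, 0.0764]
tcp_rot: [0.001, 0.622, 0.783, 0.001]
force: [5.2, 3.2, 4.7]
finger_gap: 0.0126
gripper_force: 61.5
```

arm_command([
  {"turn": [0, 0, 0], "slide": [0, 0.1, 0.4], "claw": 1},
  {"turn": [0, 0, 0], "slide": [0, 0, 0.4], "claw": 1},
  {"turn": [0, 0, 0], "slide": [0, 0, 0.3], "claw": 1},
  {"turn": [0, 0, 0], "slide": [0, 0, 0], "claw": 1},
])

```text
clock: 23.6
eef_pos: [0.6252, -0.067, 0.0679]
tcp_rot: [0.002, 0.622, 0.783, 0.001]
force: [-10.0, 2.5, 49.1]
finger_gap: 0.0125
gripper_force: 68.4
```

arm_command([
  {"turn": [0, 0, 0.05], "slide": [0, -0.1, -0.1], "claw": 1},
  {"turn": [0, 0, 0.1], "slide": [0, 0, 0], "claw": 1},
  {"turn": [0, 0, 0.1], "slide": [0, 0, 0], "claw": 1},
  {"turn": [0, 0, 0.1], "slide": [0, 0, 0], "claw": 1},
  {"turn": [0, 0, 0.1], "slide": [0, 0, 0], "claw": 1},
])

```text
clock: 24.1
eef_pos: [0.6247, -0.0671, 0.068]
tcp_rot: [0.002, 0.782, 0.623, 0.002]
force: [-2.5, 3.5, 31.2]
finger_gap: 0.0127
gripper_force: 65.8
```

Run:
```python
from h import *
go((.6235,-.067,.068));print(robot.observe()["torque"].round(2))
```

```text
t 24.1 pos [ 0.6247 -0.0671  0.068 ] toolx yaw 77.05 z [ 0.005  0.    -1.   ] gap 0.0127 pad 65.8 F [-2.5  3.5 31.2] 
 slide cm [-0.02 -0.12  0.  ]
[0.55 0.43 0.03]
```

arm_command([
  {"turn": [0, 0, 0.1], "slide": [0, 0, 0], "claw": 1},
  {"turn": [0, 0, 0.1], "slide": [0, 0, 0], "claw": 1},
  {"turn": [0, 0, 0.1], "slide": [0, 0, 0], "claw": 1},
  {"turn": [0, 0, 0.1], "slide": [0, 0, 0], "claw": 1},
  {"turn": [0, 0, 0.1], "slide": [0, 0, 0], "claw": 1},
  {"turn": [0, 0, 0.1], "slide": [0, 0, 0], "claw": 1},
  {"turn": [0, 0, 0.1], "slide": [0, 0, 0], "claw": 1},
  {"turn": [0, 0, 0.1], "slide": [0, 0, 0], "claw": 1},
  {"turn": [0, 0, 0.1], "slide": [0, 0, 0], "claw": 1},
])

```text
clock: 25.0
eef_pos: [0.6245, -0.0672, 0.068]
tcp_rot: [0.0, 0.975, 0.221, 0.002]
force: [-2.8, 2.4, 32.3]
finger_gap: 0.0129
gripper_force: 66.0
```

arm_command([
  {"turn": [0, 0, 0.06], "slide": [0, 0, 0], "claw": 1},
  {"turn": [0, 0, 0.05], "slide": [0, 0, 0], "claw": 1},
  {"turn": [0, 0, 0], "slide": [0, 0, 0], "claw": 1},
])

```text
clock: 25.3
eef_pos: [0.6245, -0.0672, 0.068]
tcp_rot: [0.0, 0.986, 0.168, 0.002]
force: [-1.8, 4.0, 33.4]
finger_gap: 0.0127
gripper_force: 66.2
```

Run:
```python
from h import *
go((.6235,-.067,.068));print(robot.observe()["torque"].round(2))
```

```text
t 25.3 pos [ 0.6245 -0.0672  0.068 ] toolx yaw 19.34 z [ 0.005  0.    -1.   ] gap 0.0127 pad 66.2 F [-1.8  4.  33.4] 
 slide cm [-0.09 -0.05  0.  ]
[0.46 0.75 0.3 ]
```

arm_command([
  {"turn": [0, 0, 0.04], "slide": [0, 0, 0], "claw": 1},
  {"turn": [0, 0, 0], "slide": [0, 0, -0.4], "claw": 1},
  {"turn": [0, 0, 0], "slide": [0, 0, -0.4], "claw": 1},
  {"turn": [0, 0, 0], "slide": [0, 0, -0.2], "claw": 1},
  {"turn": [0, 0, 0], "slide": [0, 0, 0], "claw": 1},
])

```text
clock: 25.8
eef_pos: [0.624, -0.0671, 0.0762]
tcp_rot: [0.0, 0.989, 0.15, 0.002]
force: [4.8, 0.7, 4.6]
finger_gap: 0.0128
gripper_force: 65.8
```

arm_command([
  {"turn": [0, 0, 0], "slide": [0, 0, 0], "claw": 0.5},
  {"turn": [0, 0, 0], "slide": [0, 0, 0], "claw": 0.5},
  {"turn": [0, 0, 0], "slide": [0, 0, 0], "claw": 0.5},
  {"turn": [0, 0, 0], "slide": [0, 0, -3], "claw": 0.5},
  {"turn": [0, 0, 0], "slide": [0, 0, -4], "claw": 0.5},
  {"turn": [0, 0, 0], "slide": [0, 0, -4], "claw": 0.5},
  {"turn": [0, 0, 0], "slide": [3, 0, -4], "claw": 0.5},
  {"turn": [0, 0, 0], "slide": [0, 0, -3], "claw": 0.5},
  {"turn": [0, 0, 0], "slide": [0, 0, 0], "claw": 0.5},
  {"turn": [0, 0, 0], "slide": [0, 0, 0], "claw": 0.5},
])

```text
clock: 26.8
eef_pos: [0.6512, -0.0588, 0.2548]
tcp_rot: [-0.0, 0.989, 0.149, -0.0]
force: [-0.2, 1.3, -0.8]
finger_gap: 0.0427
gripper_force: 0.0
```

Run:
```python
from h import *
S=robot.read_camera("scene");im=S["img"].astype(int)
for a,ce,m in blobs((im.max(2)<35).astype(np.uint8),(265,212,340,262)):
    ys,xs=np.nonzero(m);print(a,ce,cv2.minAreaRect(np.c_[xs,ys].astype(np.float32)))
print("expected locked", [proj(S,cw(-.105+d,-.075,z)).round(1) for z in(.062,.088) for d in(-.038,.038)])
print("pressed", [proj(S,cw(-.105-.038,-.075,z)).round(1) for z in(.054,.080)])
# lid front-left/right top corners expected if shut
v=cv2.cvtColor(S["img"],cv2.COLOR_RGB2GRAY)
print([proj(S,cw(-.055,y,.083)).round(1) for y in(-.12,.12)])
for x in (320,300,285): print(x,v[185:240,x].tolist())
```

```text
386 [297.77202073 241.35751295] ((297.576904296875, 241.6153564453125), (12.758106231689453, 34.11406326293945), 56.3099365234375)
expected locked [array([284.7, 253.5]), array([311.9, 239. ]), array([284.6, 244.1]), array([312.1, 229.7])]
pressed [array([284.8, 256.4]), array([284.6, 247. ])]
[array([330.2, 239.3]), array([261.9, 190. ])]
320 [202, 205, 207, 205, 192, 167, 139, 125, 121, 122, 123, 123, 123, 122, 123, 121, 114, 103, 107, 119, 123, 124, 123, 116, 92, 67, 58, 58, 59, 59, 60, 58, 59, 58, 56, 55, 55, 58, 60, 59, 58, 59, 59, 58, 58, 60, 59, 60, 54, 46, 41, 37, 37, 38, 38]
300 [119, 124, 123, 122, 123, 123, 123, 123, 122, 114, 102, 105, 117, 122, 123, 121, 122, 122, 123, 122, 122, 123, 123, 123, 123, 116, 90, 63, 53, 57, 60, 59, 58, 58, 51, 44, 40, 38, 39, 38, 37, 37, 39, 38, 38, 37, 37, 34, 24, 13, 9, 5, 9, 7, 8]
285 [121, 122, 123, 121, 125, 122, 122, 122, 123, 124, 123, 124, 123, 124, 123, 122, 113, 97, 104, 119, 123, 123, 115, 93, 67, 46, 39, 38, 38, 37, 37, 37, 39, 41, 39, 38, 37, 39, 38, 38, 38, 36, 37, 37, 38, 37, 37, 38, 39, 38, 42, 51, 63, 86, 118]
```

```bash
python3 -c "
from workcell import robot
print(robot.finish_job())"
```

```text
the job is handed in; nothing more can be done
None
```

I handed the job in at about 27 s. The carrier stands in the case, the lid is shut, and the catch is turned to its stop and up again; these rest on my own measurements, as the hand-in returned no verdict.

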